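Shut and latch the test chamber

TASK

Gently push the blue cover of the small test chamber shut onto its rubber seal, lay the brass bail of the toggle latch down over the keeper on the cover, then press the red lever down and fully home so that the latch pulls the cover tight and stays latched when you let go. Feel for the seal and do not force the cover, the wire bail or the lever; leave the other things on the bench where they are.

Things in the scene. Friction and masses are not known exactly. Their poses are not given: they have to be found in the camera images.
- case: White test chamber fixed to the bench, 200 x 150 x 120 high; origin: centre of its underside, z up, open end to its own -x. Points below are in this frame, mm. An aluminium collar at that end carries seal, lever and bail; it is bolted in slots, up to 10 either way along x from nominal, NOT reported: feel for it
- cover (a joint): Blue cover plate 150 wide, 126 high, 10 thick; 0 = upright, as nominally latched, grows as its top tips outwards (-x), rad; starts 0.3 to 0.55. Stiff hinge (0.35 N m friction): stays where left. Over 17 N on it damages it. Shut it by feel: push at the handle to 8 to 12 N in all (4 N of it friction) and let go: it stays on the seal. Left some 4 mm short of the seal, the bail cannot hook
- cover_hinge (a point): Hinge line of the cover, along y, at case (-117, 0, 12)
- handle (a point): Middle of the cover's black bar handle, 10 thick, 100 long along y; with the cover at 0 at case (-167, 0, 100), 45 out from the plate; turns with the cover
- seal_edge (a point): NOMINAL place of the outer face of the black seal's upper edge, case (-121, 0, 125); the true one is up to 10 off along x with the collar. The cover's inner face (case x -112 at joint 0) meets it near 0.085 rad, give or take 0.095. It is springy: 6 N per mm
- keeper (a point): Outer top edge of the keeper's lip, middle of the cover's top, case (-130, 0, 148) with the cover at 0. Steel hook 14 wide; lip 4 thick overhanging 7 from the post, whose outer face is at x -123; below it a ledge (top z 133.5) reaches out to x -156. The bail's bar must come down outside the lip onto the ledge; the lever then draws it in under the lip
- latch_pivot (a point): NOMINAL place of the lever's pivot axis (along y), case (-59, 0, 137); the true one is up to 10 off along x with the collar
- lever (a joint): Steel lever with red end 34 wide, 80 long, 8 thick. Rad: 0 = home, flat towards +x on its hard stop, upper face at z 145; grows as it rises and swings over to -x, up to 1.95. Starts 1.88 to 1.95, stays where left (0.12 N m friction). With the bail hooked, swing it over slowly and press its end with some 3 to 15 N; past dead centre (0.09) it stays shut. Over 40 N bends it
- bail (a joint): Brass wire loop, sides 85 long, 82 wide, wire 6 thick, far crossbar along y; pivots on the lever 18 from its pivot, 0.087 rad below its line. Rad: tilt above level towards -x = bail - lever + 0.018. Starts standing, tilt 1.1 to 1.4; falls below about 1.0. Hooked, lever up: tilt about -0.25; on the lip: above -0.17. Push the crossbar 15 to 40 off its middle, beside the keeper; over 30 N bends it
- flange: Bystander: aluminium ring 48 across, 18 high, standing loose on top of the case at its far end, origin at the centre of its underside
- beaker: Bystander: glass beaker 66 across, 85 high, origin at the centre of its underside
- jar: Bystander: amber jar 56 across, 70 high, origin at the centre of its underside
- screwdriver: Bystander: red-handled screwdriver 190 long lying on the bench, along its own x
- wrench: Bystander: steel wrench 170 long lying on the bench, along its own x
- meter: Bystander: yellow hand multimeter 150 x 80 x 35 lying on the bench, origin at the centre of its underside
- tray: Bystander: grey open tray 100 x 140 x 30, origin at the centre of its underside

How it is judged:
By the outcome, as a careful person would: the job done as asked, in the order asked, and still so for the second after the job is handed in, with the robot touching nothing.
It also fails if it takes over 67 s, if anything falls off the work surface, if the arm or the gripper's body presses on something with over 40 N, if the wrist force passes 120 N, or if a joint passes its speed limit or range.

ROBOT

A 6-joint arm with a two-finger parallel gripper is mounted at the origin on the work surface. World frame = base frame: x ahead of the robot, y to its left, z up, the work surface at z = 0. Lengths are in mm, angles in rad, forces in N, time in s.
With the tool pointing down it reaches from about 350 to 875 mm from the base axis. Payload 4.2 kg.
Tool frame: the origin (TCP) lies between the finger pads; the fingertips stand 25 mm ahead of it and the grasp point (between the pads) lies 6 mm ahead of it; z points along the fingers, y is the line along which they close (so a half turn about z gives the same grasp; the last joint's range is limited). The gripper opens to 85 mm and grips with 20 to 120 N. Pads are 22 mm wide; open, the fingers measure 114 mm over their backs; the gripper's body (76 mm by 85 mm) begins 54 mm behind the grasp point. The pads swing forward as they close: fully open they stand 13 mm farther back than shut.
Start: joints at [1.545, 0.385, 0.008, 0, -1.194, -0.259], TCP at [175.571, 599.812, 231.412] pointing down, gripper open.
Joint ranges: [-3.14, 3.14], [-1.21, 2.06], [-1.07, 1.41], [-3.16, 2.05], [-2.99, -0.16], [-3.1, 3.1]. Speed limits (rad/s): [2.79, 2.79, 3.14, 3.14, 3.14, 3.14].

INTERFACE

Orientations are given as a unit quaternion [x, y, z, w].
In Python, from bench import arm gives the robot as it stands.
- The arm moves only by the shell command python3 -m pendant 'ROWS'. ROWS is JSON, a list of rows, each a list of 7 numbers: the shift along the tool's x, y, z in m, then the turn, a rotation vector about the tool's x, y, z in degrees, then the finger opening in m, from 0 to 0.0854. In form: [[x, y, z, wx, wy, wz, fingers], ...]. A call has 1 to 12 rows; each row shifts and turns the commanded pose from where the row before left it, along the tool's axes as they then stand; what a row does not reach is not made up. A row lasts 1/10 s, in which the tool goes at most 50 mm and 8.59 degrees, less where a joint would pass 70% of its speed; a pose out of reach is approached as far as the arm can. A call is refused whole if a number of a shift passes 0.05 or a number of a turn 8.59, either way. A call with a gripper value outside its range is refused whole. The fingers move at their own pace and stop on an object; the grip force is fixed at half the most. Time passes only in rows, so rows that do not move let the fingers close. It gives the time, the measured TCP pose, the force, the opening and the grip force at its end, in the units of the state.
- arm.read_state(): the state, without advancing time (a new reading comes with each control period).
- arm.get_image(name): name is "side" or "top"; returns a dict with "image" (384x512x3 uint8, red, green, blue), "fx", "fy", "cx", "cy" (pixels), "xyz" and "rotation" of the camera in the world. Camera axes: x right, y down, z forward; pixel columns grow to the right and rows downward; lengths in mm; the calibration is good to about 2 mm. A picture is of the moment at which its call begins. There is no depth.
- arm.job_done(): hands the job in; it is judged then, once.
The state is a dict: "clock": time; "joints": joint angles; "joint_vel": joint speeds; "joint_efforts": joint torques, N m; "position": TCP position; "ee_rot": TCP orientation; "contact_force": force on the tool from outside, world axes, zero at the start; "wrist_torque": the same for the moment, N m; "gripper_width": finger opening in mm; "grasp_force": force on a finger pad.
Only numpy, scipy, OpenCV 4.12 (cv2) and the standard library are available. Lean on these libraries where they do the work, as an engineer would, in place of code of your own. Each camera call takes 0.05 s, during which the arm holds its last target. There are 200 camera calls.

## Working session

There is one attempt and no reset: what is moved stays moved. The work goes in short steps, Python scripts to look and compute and a shell command to move; the robot and the scene stay as the last step left them, time stands still between calls to the robot, and variables do not carry over. Pictures are saved under pics/ and viewed, at most 10 in all, crops included, and the job is handed in when it is done.

```bash
mkdir -p pics; ls; python3 - <<'E'
from bench import arm
import cv2
s=arm.read_state(); print(s)
for n in("side","top"):
    d=arm.get_image(n); cv2.imwrite(f"pics/{n}0.png",d["image"][:,:,::-1])
    print(n,{k:d[k] for k in d if k!="image"})
E
```

```text
pics
{'clock': 0.0, 'joints': array([ 1.54460846e+00,  3.85560401e-01,  6.63632295e-03, -4.87469689e-04,
       -1.19396928e+00, -2.58577811e-01]), 'joint_vel': array([ 0.00026568,  0.00040014, -0.00072914,  0.00121186, -0.00018037,
        0.0002289 ]), 'joint_efforts': array([-1.21821549e-04, -3.92291629e+01,  1.88399881e+01,  4.18630645e+00,
       -4.67313934e-03, -7.59565125e-06]), 'position': array([175.41743662, 599.28488882, 230.32506091]), 'ee_rot': array([ 9.89867342e-01, -1.41991175e-01, -1.03453415e-04,  1.06771088e-03]), 'contact_force': array([ 0.11742765, -0.65044766,  0.12570241]), 'wrist_torque': array([ 0.00841268, -0.02932256, -0.0059744 ]), 'grasp_force': 0.0, 'gripper_width': 85.20825440023305}
side {'fx': 373.48491807411364, 'fy': 373.48491807411364, 'cx': 251.4754863966237, 'cy': 194.5502511758169, 'xyz': array([ 469.81040187, -746.20743546,  894.85897496]), 'rotation': array([ 0.92734423, -0.02565142,  0.01808807, -0.37289074])}
top {'fx': 435.84437289072156, 'fy': 435.84437289072156, 'cx': 257.0395884883513, 'cy': 197.36823069647238, 'xyz': array([ 457.12771989,   13.26013696, 1278.46977366]), 'rotation': array([ 0.71156173, -0.70146949,  0.03141135, -0.02517494])}
```

View both.

View pics/side0.png

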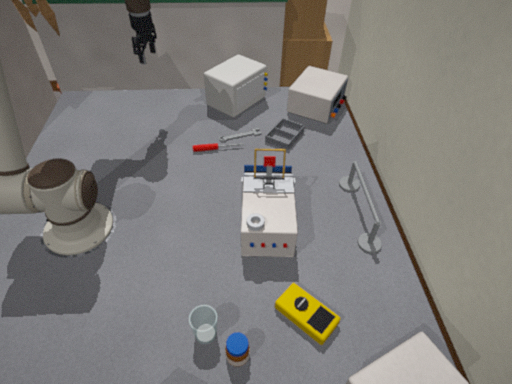

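View pics/top0.png

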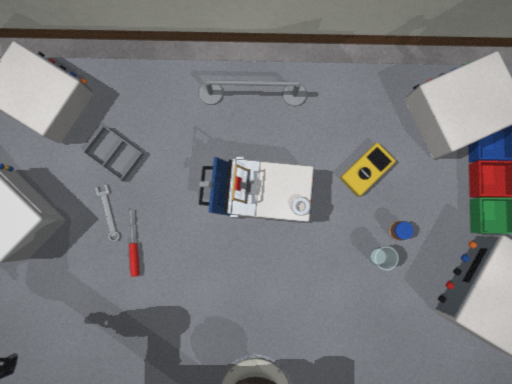

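```bash
cat > h.py <<'E'
import numpy as np, cv2
from scipy.spatial.transform import Rotation as R
from bench import arm
def ray(d,px):
    v=np.array([(px[0]-d["cx"])/d["fx"],(px[1]-d["cy"])/d["fy"],1.])
    return d["xyz"],R.from_quat(d["rotation"]).apply(v)
def onz(d,px,z):
    o,v=ray(d,px); return o+v*(z-o[2])/v[2]
def proj(d,P):
    c=R.from_quat(d["rotation"]).inv().apply(np.asarray(P,float)-d["xyz"])
    return np.c_[c[...,0]/c[...,2]*d["fx"]+d["cx"],c[...,1]/c[...,2]*d["fy"]+d["cy"]]
E
python3 - <<'E'
import cv2,numpy as np
a=cv2.imread("pics/top0.png")[145:235,190:325]; b=cv2.imread("pics/side0.png")[140:262,225:315]
cv2.imwrite("pics/c0.png",np.hstack([cv2.resize(a,None,fx=3.5,fy=3.5,interpolation=2),np.zeros((315,1,3),np.uint8)]) )
cv2.imwrite("pics/c0.png",cv2.resize(a,None,fx=5,fy=5,interpolation=2))
cv2.imwrite("pics/c1.png",cv2.resize(b,None,fx=4.9,fy=4.9,interpolation=2))
from h import *
d=arm.get_image("top"); im=d["image"].astype(int)
# white top face mask
hsv=cv2.cvtColor(d["image"],cv2.COLOR_RGB2HSV)
m=((hsv[...,2]>205)&(hsv[...,1]<50)).astype(np.uint8); m[:150]=0;m[230:]=0;m[:,:225]=0;m[:,325:]=0
c=max(cv2.findContours(m,0,2)[0],key=cv2.contourArea); r=cv2.minAreaRect(c); print(r,cv2.boxPoints(r))
print([onz(d,p,120).round(1) for p in cv2.boxPoints(r)])
E
```

```text
((284.0040283203125, 191.081787109375), (51.01232147216797, 53.420528411865234), 5.31454610824585) [[256.1335  215.31476]
 [261.0815  162.12387]
 [311.87454 166.84882]
 [306.92654 220.0397 ]]
[array([502.2,   5.4, 120. ]), array([645.2,  -5.8, 120. ]), array([ 634.5, -142.4,  120. ]), array([ 491.6, -129.8,  120. ])]
```

View pics/c0.png

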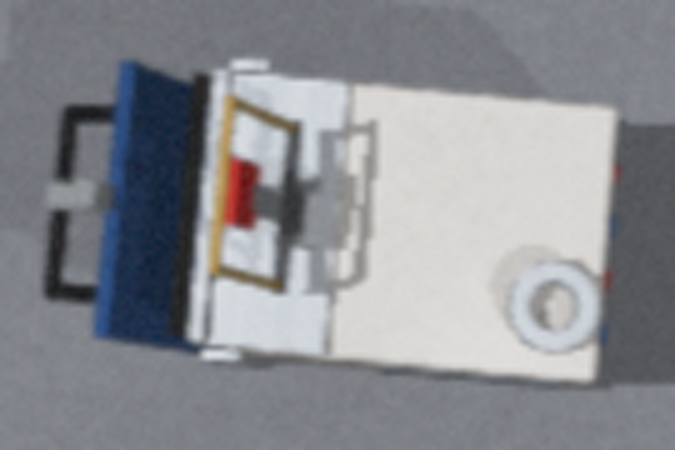

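View pics/c1.png

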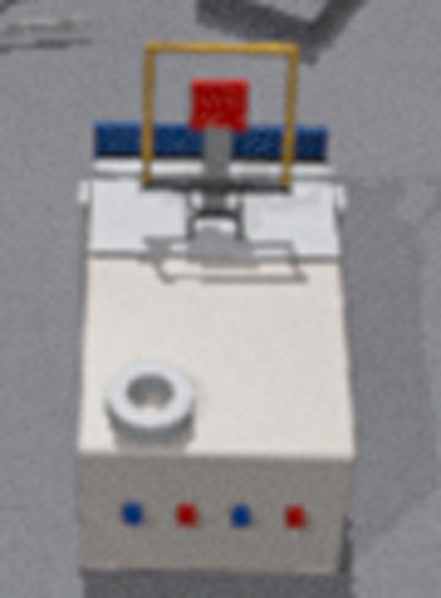

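The top crop shows the case (far corners at crop (617,107), (595,382)), the cover leaning out to the left with its handle and keeper, and the gold bail and red lever standing. In the side crop both stand and the collar is white.

```bash
cat >> h.py <<'E'
def full(c,k,o): return np.array(c)/k+np.array(o)-0.4
E
python3 - <<'E'
from h import *
d=arm.get_image("top"); g=cv2.GaussianBlur(d["image"],(0,0),1).astype(float).sum(2)
def edge(p,q,n,w=4):  # strongest bright->dark edge along normal n between p and q
    out=[]
    for t in np.linspace(.08,.92,25):
        c=np.array(p)*(1-t)+np.array(q)*t; s=np.arange(-w,w,.1)
        pts=c+s[:,None]*np.array(n)
        v=cv2.remap(g.astype(np.float32),pts[:,0].astype(np.float32)[None],pts[:,1].astype(np.float32)[None],1)[0]
        i=np.argmin(np.gradient(v)); out.append(onz(d,pts[i],120)[:2])
    out=np.array(out,np.float32); vx,vy,x0,y0=cv2.fitLine(out,cv2.DIST_HUBER,0,.01,.01).ravel()
    return np.array([vx,vy]),np.array([x0,y0])
f=lambda c:full(c,5,(190,145))
E1=edge(f((617,107)),f((595,382)),(1,0.08)); E2=edge(f((352,85)),f((617,107)),(0,-1)); E3=edge(f((332,353)),f((595,382)),(0,1))
for e in(E1,E2,E3): print(e, np.degrees(np.arctan2(e[0][1],e[0][0])))
ax=[e[0]*(1 if e[0][1]<0 else -1) for e in (E2,E3)]
n=E1[0]*np.sign(E1[0][0]); ax.append(np.array([n[1],-n[0]])) # -90deg of case y = case x
print(ax); x=np.mean(ax,0); x/=np.linalg.norm(x); y=np.array([-x[1],x[0]])
w=(E2[1]-E3[1])@y; end=(E1[1]@x); C=x*(end-100)+y*((E2[1]+E3[1])@y/2)
print("width",w,"C",C,"yaw",np.arctan2(x[1],x[0]))
np.save("case.npy",np.r_[C,np.arctan2(x[1],x[0])])
import h
def W(p): p=np.atleast_2d(p); return np.c_[C+p[:,:1]*x+p[:,1:2]*y,p[:,2]]
print("handle0",W((-167,0,100)),"piv",W((-59,0,137)))
s=arm.get_image("side")
print(proj(s,W([(100,-75,120),(100,75,120),(100,-75,0)])))
print("side obs",full((80,457),4.9,(225,140)),full((353,457),4.9,(225,140)),full((85,568),4.9,(225,140)))
# points in case xz-plane (y=0) from each pixel
def plane(dd,px):
    o,v=ray(dd,px); oy=(o[:2]-C)@y; vy=v[:2]@y; P=o-v*oy/vy; return (P[:2]-C)@x,P[2]
def xat(px,z): P=onz(d,px,z); return ((P[:2]-C)@x).round(1),((P[:2]-C)@y).round(1)
for th in np.arange(.3,.56,.05):
    hx,hz=-117-50*np.cos(th)-88*np.sin(th),12+88*np.cos(th)-50*np.sin(th)
    kx,kz=-117-13*np.cos(th)-136*np.sin(th),12+136*np.cos(th)-13*np.sin(th)
    print(th,"handle",hx,hz,xat(f((60,203)),hz),"obs ends",xat(f((67,150)),hz)[0],"lip?",kx,kz)
print("collar edge",xat(f((340,220)),120))
print("bail bar top",xat(f((225,185)),235),xat(f((225,185)),225),"lever end",xat(f((240,195)),215))
# bail: triangulate crossbar mid top vs side
pt,ps=f((226,183)),full((221,47),4.9,(225,140))
for nm,a,b in(("bar",pt,ps),("lev",f((243,193)),full((219,100),4.9,(225,140)))):
    o1,v1=ray(d,a);o2,v2=ray(s,b); k=np.linalg.lstsq(np.c_[v1,-v2],o2-o1,rcond=None)[0]
    P=(o1+k[0]*v1+o2+k[1]*v2)/2; print(nm,"gap",np.linalg.norm(o1+k[0]*v1-o2-k[1]*v2),(P[:2]-C)@x,(P[:2]-C)@y,P[2])
st=arm.read_state(); M=R.from_quat(st["ee_rot"]).as_matrix(); print("clock",st["clock"]); print(M)
b=np.arctan2(M[1,1],M[0,1]); print("tool y yaw",b)
E
```

```text
(array([ 0.9966824 , -0.08138908], dtype=float32), array([ 562.0398 , -139.08638], dtype=float32)) -4.6684146
(array([0.08307903, 0.996543  ], dtype=float32), array([640.999  , -79.64385], dtype=float32)) 85.23442
(array([0.07851518, 0.9969129 ], dtype=float32), array([495.28607 , -62.704792], dtype=float32)) 85.49677
[array([-0.08307903, -0.996543  ], dtype=float32), array([-0.07851518, -0.9969129 ], dtype=float32), array([-0.08138908, -0.9966824 ], dtype=float32)]
width 146.6062 C [570.7196  -39.46209] yaw -1.6518797
handle0 [[584.24569996 126.98924732 100.        ]] piv [[575.49828493  19.34407139 137.        ]]
[[239.85546751 230.31673927]
 [296.83611503 231.72582899]
 [240.19154483 256.43447705]]
side obs [240.92653061 232.86530612] [296.64081633 232.86530612] [241.94693878 255.51836735]
0.3 handle -190.77260264247818 81.29360070998635 (np.float64(-196.7), np.float64(-2.0)) obs ends -195.9 lip? -169.61012246457506 138.083999834485
0.35 handle -194.14364269844867 77.51990835779678 (np.float64(-197.2), np.float64(-1.6)) obs ends -196.4 lip? -175.8459470809573 135.29701745032264
0.
[... 497 characters left out ...]
999999999 handle -205.62270224887328 60.88779649470356 (np.float64(-199.3), np.float64(-0.0)) obs ends -198.5 lip? -199.1682819213432 121.14840102399423
collar edge (np.float64(-42.1), np.float64(-0.5))
bail bar top (np.float64(-98.9), np.float64(-0.5)) (np.float64(-99.5), np.float64(0.6)) lever end (np.float64(-92.2), np.float64(-2.5))
bar gap 0.09858170862685352 -98.60426440736052 0.6329307993238107 233.96859911256132
lev gap 0.8877960020929523 -91.486353117867 0.6467578326254335 200.4735346687018
clock 0.25
[[ 9.59699050e-01 -2.81029700e-01 -2.04559092e-04]
 [-2.81029762e-01 -9.59698533e-01 -9.99053581e-04]
 [ 8.44486679e-05  1.01627797e-03 -9.99999480e-01]]
tool y yaw -1.8556633596782799
```

```bash
cat > s.py <<'E'
from h import *
C0,C1,w=np.load("case.npy"); x=np.array([np.cos(w),np.sin(w),0]); y=np.array([-x[1],x[0],0]); B=np.array([x,y,[0,0,1]])
s=arm.read_state(); M=B@R.from_quat(s["ee_rot"]).as_matrix(); p=B@(s["position"]-[C0,C1,0])
F=B@s["contact_force"]
print("t%.2f case TCP"%s["clock"],p.round(1),"tip",(p+25*M[:,2]).round(1),"toolz",M[:,2].round(3),"tooly",M[:,1].round(3),"Fcase",F.round(1),"Ftool",(M.T@F).round(1),"w",round(s["gripper_width"],1))
E
python3 -m pendant '[[0,0,0,0,0,-8.5,0],[0,0,0,0,0,-3.2,0],[0.037,0.031,0,0,0,0,0],[0.037,0.031,0,0,0,0,0],[0.037,0.031,0,0,0,0,0],[0.037,0.031,0,0,0,0,0],[0.037,0.031,0,0,0,0,0],[0.037,0.031,0,0,0,0,0],[0.037,0.031,0,0,0,0,0],[0.037,0.031,0,0,0,0,0],[0,0,0,0,0,0,0]]'; python3 s.py
```

```text
clock: 1.35
position: [453.5, 325.0, 231.2]
ee_rot: [0.999, -0.044, 0.0, 0.0]
contact_force: [-1.3, 0.3, -0.2]
gripper_width: -0.5
grasp_force: 0.0
t1.35 case TCP [-353.7 -146.4  231.2] tip [-353.7 -146.4  206.2] toolz [ 0.001  0.    -1.   ] tooly [ 1.    -0.006  0.001] Fcase [-0.2 -1.3 -0.2] Ftool [-1.3 -0.2  0.2] w -0.5
```

```bash
python3 -m pendant '[[0.036,0.02,0.02,0,0,0,0],[0.036,0.02,0.03,0,0,0,0],[0.036,0.02,0.03,0,0,0,0],[0.036,0.02,0.03,0,0,0,0],[0,0.02,0.03,-7.5,0,0,0],[0,0,0.0,-7.5,0,0,0],[0,0,0,-7.5,0,0,0],[0,0,0,-7.5,0,0,0],[0,0,0,0,0,0,0],[0,0,0,0,0,0,0]]'; python3 s.py
```

```text
clock: 2.35
position: [583.6, 219.7, 92.0]
ee_rot: [0.965, -0.038, -0.011, 0.259]
contact_force: [-0.1, -1.1, 0.1]
gripper_width: -0.1
grasp_force: 0.0
t2.35 case TCP [-259.3   -8.2   92. ] tip [-246.8   -8.2   70.4] toolz [ 0.5   -0.    -0.866] tooly [0.866 0.002 0.5  ] Fcase [1.1 0.  0.1] Ftool [0.  1.  0.5] w -0.1
```

```bash
python3 -m pendant '[[0.008,0,0.016,0,0,0,0],[0,0.006,0.016,0,0,0,0],[0,0.006,0,0,0,0,0],[0,0.003,0,0,0,0,0],[0,0.003,0,0,0,0,0],[0,0,0,0,0,0,0],[0,0,0,0,0,0,0]]'; python3 s.py; python3 - <<'E'
from h import *
d=arm.get_image("top");e=arm.get_image("side")
a=d["image"][135:235,170:300,::-1];b=e["image"][120:210,215:325,::-1]
cv2.imwrite("pics/v1.png",np.vstack([cv2.resize(a,(520,400),interpolation=2)[:300],cv2.resize(b,(520,300),interpolation=2)[:300]]))
E
```

```text
clock: 3.05
position: [590.0, 187.0, 75.0]
ee_rot: [0.965, -0.039, -0.01, 0.258]
contact_force: [-0.2, -0.1, -0.1]
gripper_width: -0.2
grasp_force: 0.0
t3.05 case TCP [-227.3    0.8   75. ] tip [-214.9    0.9   53.3] toolz [ 0.499  0.001 -0.867] tooly [0.867 0.    0.499] Fcase [ 0.1 -0.2 -0.1] Ftool [-0.2  0.1  0.1] w -0.2
```

View pics/v1.png

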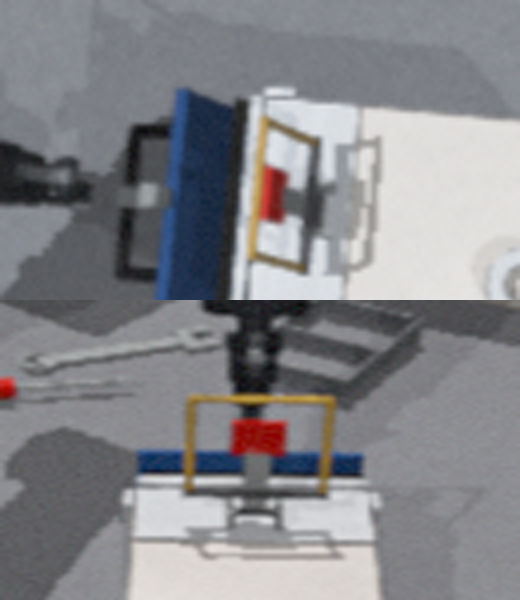

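The finger, at (90,190) in the picture, stands just outside the middle of the handle bar. The bail and lever are untouched.

```bash
for i in 1; do python3 -m pendant '[[0,0.002,0,0,0,0,0],[0,0.002,0,0,0,0,0],[0,0.002,0,0,0,0,0],[0,0.002,0,0,0,0,0]]' >/dev/null; python3 s.py;  python3 -m pendant '[[0,0.002,0,0,0,0,0],[0,0.002,0,0,0,0,0],[0,0.002,0,0,0,0,0],[0,0.002,0,0,0,0,0]]' >/dev/null; python3 s.py; done
```

```text
t3.55 case TCP [-219.8    0.5   78.5] tip [-207.3    0.5   56.8] toolz [ 0.5    0.    -0.866] tooly [0.866 0.    0.5  ] Fcase [-0.   0.4 -0.1] Ftool [ 0.4 -0.1  0.1] w -0.1
t3.95 case TCP [-212.9    0.6   82.5] tip [-200.4    0.6   60.8] toolz [ 0.5    0.    -0.866] tooly [0.866 0.    0.5  ] Fcase [0.7 0.3 0.1] Ftool [0.3 0.6 0.3] w 0.1
```

```bash
python3 -m pendant '[[0,0.002,0,0,0,0,0],[0,0.002,0,0,0,0,0]]' >/dev/null; python3 s.py;  python3 -m pendant '[[0,0.002,0,0,0,0,0],[0,0.002,0,0,0,0,0]]' >/dev/null; python3 s.py; python3 -m pendant '[[0,0.002,0,0,0,0,0],[0,0.002,0,0,0,0,0]]' >/dev/null; python3 s.py
```

```text
t4.15 case TCP [-209.4    0.6   84.5] tip [-196.9    0.6   62.8] toolz [ 0.5    0.    -0.866] tooly [0.866 0.    0.5  ] Fcase [-0.5 -0.7  0.8] Ftool [-0.7 -0.  -0.9] w 0.1
t4.35 case TCP [-206.     0.6   86.5] tip [-193.5    0.6   64.8] toolz [ 0.5    0.    -0.866] tooly [0.866 0.    0.5  ] Fcase [-0.8  0.1 -0.6] Ftool [ 0.1 -1.   0.1] w -0.0
t4.55 case TCP [-203.7    0.7   88.1] tip [-191.2    0.7   66.5] toolz [ 0.498  0.001 -0.867] tooly [0.867 0.001 0.498] Fcase [-4.8 -1.9 -0.1] Ftool [-1.9 -4.2 -2.4] w 0.2
```

```bash
P='python3 -m pendant'; for k in 1 2 3; do python3 -m pendant '[[0,0.002,-0.0004,0,0,0,0],[0,0.002,-0.0004,0,0,0,0],[0,0.002,-0.0004,0,0,0,0]]' >/dev/null; python3 s.py; done
```

```text
t4.85 case TCP [-198.5    0.7   92.5] tip [-186.     0.7   70.9] toolz [ 0.499  0.001 -0.866] tooly [0.866 0.001 0.499] Fcase [-4.7 -1.5 -1. ] Ftool [-1.5 -4.5 -1.5] w 0.2
t5.15 case TCP [-193.3    0.6   96.5] tip [-180.8    0.6   74.9] toolz [ 0.5    0.    -0.866] tooly [0.866 0.    0.5  ] Fcase [-3.3 -0.4 -1.5] Ftool [-0.4 -3.6 -0.3] w 0.0
t5.45 case TCP [-188.4    0.5  100.3] tip [-175.9    0.5   78.7] toolz [ 0.5   -0.    -0.866] tooly [0.866 0.    0.5  ] Fcase [-2.3 -0.4 -2.7] Ftool [-0.4 -3.4  1.2] w 0.2
```

```bash
python3 -m pendant '[[0,0.002,-0.0004,0,0,0,0],[0,0.001,-0.0002,0,0,0,0]]' >/dev/null; python3 s.py; python3 -m pendant '[[0,0.001,-0.0002,0,0,0,0]]' >/dev/null; python3 s.py; python3 -m pendant '[[0,0.001,-0.0002,0,0,0,0]]' >/dev/null; python3 s.py
```

```text
t5.65 case TCP [-186.1    0.4  102.5] tip [-173.6    0.4   80.9] toolz [ 0.5   -0.    -0.866] tooly [0.866 0.    0.5  ] Fcase [-2.8  0.6 -2.9] Ftool [ 0.6 -3.9  1.1] w 0.2
t5.75 case TCP [-185.5    0.4  103.2] tip [-173.     0.4   81.5] toolz [ 0.5   -0.    -0.866] tooly [0.866 0.    0.5  ] Fcase [-2.7 -0.4 -3.7] Ftool [-0.4 -4.2  1.9] w -0.3
t5.85 case TCP [-184.9    0.4  103.9] tip [-172.4    0.4   82.2] toolz [ 0.5   -0.    -0.866] tooly [0.866 0.    0.5  ] Fcase [-2.3 -0.2 -3.5] Ftool [-0.2 -3.7  1.9] w -0.3
```

```bash
python3 -m pendant '[[0,0.001,-0.0002,0,0,0,0]]' >/dev/null; python3 s.py; python3 -m pendant '[[0,0.001,-0.0002,0,0,0,0]]' >/dev/null; python3 s.py; python3 -m pendant '[[0,0,0,0,0,0,0]]' >/dev/null; python3 s.py
```

```text
t5.95 case TCP [-184.2    0.5  104.5] tip [-171.7    0.5   82.9] toolz [ 0.5    0.    -0.866] tooly [0.866 0.001 0.5  ] Fcase [-2.5 -0.8 -2.7] Ftool [-0.8 -3.5  1.1] w -0.1
t6.05 case TCP [-183.5    0.5  105.3] tip [-171.     0.5   83.6] toolz [ 0.5    0.    -0.866] tooly [0.866 0.001 0.5  ] Fcase [-2.5  0.  -3.3] Ftool [ 0.  -3.8  1.6] w -0.2
t6.15 case TCP [-183.4    0.5  105.4] tip [-170.9    0.5   83.7] toolz [ 0.5    0.    -0.866] tooly [0.866 0.    0.5  ] Fcase [-2.8  0.  -1.9] Ftool [ 0.  -3.4  0.2] w -0.0
```

```bash
python3 -m pendant '[[0,0.001,-0.0002,0,0,0,0],[0,0.001,-0.0002,0,0,0,0]]' >/dev/null; python3 s.py; python3 -m pendant '[[0,0.001,-0.0002,0,0,0,0]]' >/dev/null; python3 s.py;
```

```text
t6.35 case TCP [-182.     0.5  106.5] tip [-169.5    0.6   84.9] toolz [ 0.5    0.    -0.866] tooly [0.866 0.001 0.5  ] Fcase [-2.  -0.1 -2.6] Ftool [-0.1 -3.   1.3] w 0.1
t6.45 case TCP [-181.2    0.6  107.3] tip [-168.7    0.6   85.6] toolz [ 0.5    0.    -0.866] tooly [0.866 0.    0.5  ] Fcase [-2.1 -0.4 -2.4] Ftool [-0.4 -3.   1. ] w -0.0
```

```bash
python3 -m pendant '[[0,0.001,-0.0002,0,0,0,0]]' >/dev/null; python3 s.py; python3 -m pendant '[[0,0.001,-0.0002,0,0,0,0]]' >/dev/null; python3 s.py
```

```text
t6.55 case TCP [-180.4    0.6  108. ] tip [-167.9    0.6   86.3] toolz [ 0.5    0.    -0.866] tooly [0.866 0.    0.5  ] Fcase [-1.6  0.3 -2.2] Ftool [ 0.3 -2.5  1.1] w -0.3
t6.65 case TCP [-179.7    0.6  108.7] tip [-167.2    0.6   87. ] toolz [ 0.5    0.    -0.866] tooly [0.866 0.    0.5  ] Fcase [-1.9 -0.5 -2.3] Ftool [-0.5 -2.8  1.1] w -0.2
```

```bash
python3 -m pendant '[[0,0.001,-0.0002,0,0,0,0]]' >/dev/null; python3 s.py; python3 -m pendant '[[0,0.001,-0.0002,0,0,0,0]]' >/dev/null; python3 s.py; python3 -m pendant '[[0,0.0007,-0.0001,0,0,0,0]]' >/dev/null; python3 s.py
```

```text
t6.75 case TCP [-178.9    0.6  109.4] tip [-166.4    0.6   87.7] toolz [ 0.5    0.    -0.866] tooly [0.866 0.    0.5  ] Fcase [-2.5 -0.6 -2.4] Ftool [-0.6 -3.4  0.9] w 0.3
t6.85 case TCP [-178.2    0.6  110. ] tip [-165.7    0.7   88.4] toolz [ 0.5    0.    -0.866] tooly [0.866 0.    0.5  ] Fcase [-1.4 -0.8 -1.9] Ftool [-0.8 -2.2  1. ] w 0.3
t6.95 case TCP [-177.6    0.6  110.5] tip [-165.1    0.6   88.8] toolz [ 0.5    0.    -0.866] tooly [0.866 0.    0.5  ] Fcase [-2.5  0.1 -2.4] Ftool [ 0.1 -3.4  0.8] w -0.1
```

```bash
python3 -m pendant '[[0,0.0007,-0.0001,0,0,0,0]]' >/dev/null; python3 s.py; python3 -m pendant '[[0,0.0007,-0.0001,0,0,0,0]]' >/dev/null; python3 s.py
```

```text
t7.05 case TCP [-177.2    0.6  110.7] tip [-164.8    0.7   89.1] toolz [ 0.499  0.001 -0.866] tooly [0.866 0.    0.499] Fcase [-3.3  0.1 -3.9] Ftool [ 0.1 -4.8  1.7] w -0.0
t7.15 case TCP [-176.9    0.6  110.9] tip [-164.5    0.7   89.2] toolz [ 0.499  0.001 -0.867] tooly [0.867 0.001 0.499] Fcase [-4.  -0.6 -4.6] Ftool [-0.6 -5.8  2. ] w -0.3
```

```bash
python3 -m pendant '[[0,0.0007,0,0,0,0,0]]' >/dev/null; python3 s.py; python3 -m pendant '[[0,0.0005,0,0,0,0,0],[0,0,0,0,0,0,0]]' >/dev/null; python3 s.py
```

```text
t7.25 case TCP [-176.6    0.6  111. ] tip [-164.1    0.7   89.4] toolz [ 0.498  0.001 -0.867] tooly [0.867 0.001 0.498] Fcase [-5.9  0.  -5.8] Ftool [ 0. -8.  2.] w -0.2
t7.45 case TCP [-176.4    0.6  111.2] tip [-164.     0.7   89.5] toolz [ 0.498  0.001 -0.867] tooly [0.867 0.001 0.498] Fcase [-5.  -1.  -5.9] Ftool [-1.  -7.3  2.6] w 0.1
```

```bash
python3 -m pendant '[[0,0.0005,0,0,0,0,0],[0,0,0,0,0,0,0]]' >/dev/null; python3 s.py
```

```text
t7.65 case TCP [-176.3    0.7  111.3] tip [-163.9    0.7   89.6] toolz [ 0.498  0.001 -0.867] tooly [0.867 0.001 0.498] Fcase [-7.4 -0.5 -6.2] Ftool [-0.5 -9.5  1.7] w 0.1
```

```bash
python3 -m pendant '[[0,0.0004,0,0,0,0,0],[0,0,0,0,0,0,0]]' >/dev/null; python3 s.py; python3 -m pendant '[[0,-0.003,0,0,0,0,0],[0,-0.02,0,0,0,0,0],[0,-0.04,0,0,0,0,0],[0,-0.03,0,0,0,0,0],[0,0,0,0,0,0,0],[0,0,0,0,0,0,0]]' >/dev/null; python3 s.py
python3 - <<'E'
from h import *
d=arm.get_image("top");e=arm.get_image("side")
a=d["image"][140:230,190:300,::-1];b=e["image"][120:210,215:325,::-1]
cv2.imwrite("pics/v2.png",np.vstack([cv2.resize(a,(366,300),interpolation=2),cv2.resize(b,(366,300),interpolation=2)]))
E
```

```text
t7.85 case TCP [-176.2    0.7  111.3] tip [-163.7    0.7   89.6] toolz [ 0.497  0.001 -0.868] tooly [0.868 0.001 0.497] Fcase [-7.2 -0.8 -6.8] Ftool [-0.8 -9.7  2.3] w 0.0
t8.45 case TCP [-2.553e+02  1.000e-01  6.510e+01] tip [-2.428e+02  1.000e-01  4.350e+01] toolz [ 0.502 -0.001 -0.865] tooly [0.865 0.002 0.502] Fcase [ 0.3  0.6 -0.3] Ftool [0.6 0.1 0.4] w 0.2
```

View pics/v2.png

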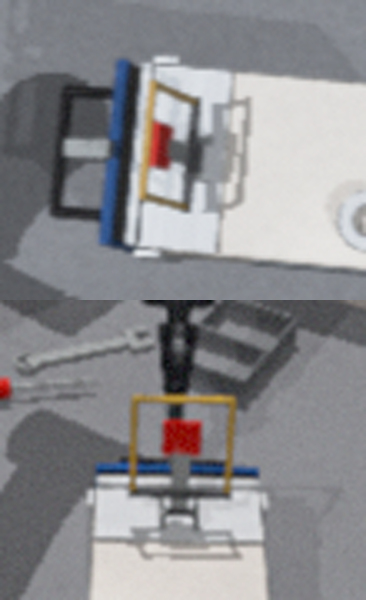

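The cover now stands nearly upright on the seal, with the handle bar at (62,150) in the upper half. The bail and lever are still standing. I'll check that camera and arm geometry agree.

```bash
cat >> s.py <<'E'
W=lambda p: np.array([C0,C1,0])+np.atleast_2d(p)@B
def tocase(P): return B@(P-np.array([C0,C1,0]))
E
python3 - <<'E'
from s import *
d=arm.get_image("top");e=arm.get_image("side")
print("v1 tip proj",proj(d,W((-214.9,.9,53.3))))
print("tip now top,side",proj(d,W(p+25*M[:,2])),proj(e,W(p+25*M[:,2])))
cr=lambda c:(190+c[0]/366*110-.4,140+c[1]/300*90-.4)
cs=lambda c:(215+c[0]/366*110-.4,120+(c[1]-300)/300*90-.4)
for z in(92,96,100): print(z,"bar",tocase(onz(d,cr((62,150)),z)).round(1))
print("lever bar etc: pred px top of handle0.07",(proj(d,W([(-173,0,96),(-173,50,96),(-173,-50,96)]))-[190,140])*[366/110,300/90])
# ears of collar / case front
for c in((165,60),(143,252)): print("ear",tocase(onz(d,cr(c),60)).round(1),tocase(onz(d,cr(c),120)).round(1))
for c in((165,62),):pass
o1,v1=ray(d,cr((150,143)));
for nm,a,b in(("bar",cr((149,143)),cs((185,400))),("lev",cr((160,146)),cs((183,437)))):
    o1,v1=ray(d,a);o2,v2=ray(e,b);k=np.linalg.lstsq(np.c_[v1,-v2],o2-o1,rcond=None)[0]
    print(nm,tocase(o1+k[0]*v1),tocase(o2+k[1]*v2))
# far-end bottom/top corners via both views
for nm,a,b in(("topR",full((617,107),5,(190,145)),full((353,457),4.9,(225,140))),("topL",full((595,382),5,(190,145)),full((80,457),4.9,(225,140)))):
    o1,v1=ray(d,a);o2,v2=ray(e,b);k=np.linalg.lstsq(np.c_[v1,-v2],o2-o1,rcond=None)[0]
    print(nm,tocase(o1+k[0]*v1),tocase(o2+k[1]*v2))
# dark gripper mask extreme in top image
g=d["image"].max(2); m=(g<45); m[:, :150]=0; ys,xs=np.where(m[170:200,150:206]); print("dark px", xs.max()+150 if len(xs) else None)
E
```

```text
t8.55 case TCP [-254.6    0.5   66.2] tip [-242.     0.5   44.6] toolz [ 0.501 -0.    -0.865] tooly [0.865 0.    0.501] Fcase [ 0.4 -0.7  0.5] Ftool [-0.7  0.6 -0.2] w 0.2
v1 tip proj [[196.45400944 184.64020199]]
tip now top,side [[187.33005569 184.21406299]] [[266.3050257  165.72678645]]
92 bar [-177.5    0.4   92. ]
96 bar [-177.   -0.   96.]
100 bar [-176.6   -0.4  100. ]
lever bar etc: pred px top of handle0.07 [[ 65.55611598 149.08358166]
 [ 71.8574553   88.75266279]
 [ 59.21196771 209.82436628]]
ear [-102.1   88.2   60. ] [-99.2  78.  120. ]
ear [-104.5  -75.5   60. ] [-101.5  -77.5  120. ]
bar [-99.43981664  -2.35028852 231.24302311] [-99.60007576   2.19667507 231.75152824]
lev [-9.28683098e+01  1.46080488e-02  1.96476808e+02] [-92.95249655   2.16256862 196.71392799]
topR [100.72319403  75.11823577 116.1233079 ] [100.7274902   74.83837708 116.0774663 ]
topL [102.09378806 -73.33373198 111.78937543] [101.99599425 -72.14878276 111.82203069]
dark px 182
```

```bash
python3 -m pendant '[[0,0,-0.03,7.5,0,0,0],[0,0,-0.03,7.5,0,0,0],[0,0,-0.03,7.5,0,0,0],[0,0,-0.03,7.5,0,0,0],[0,0,-0.04,0,0,0,0],[0,0,-0.04,0,0,0,0],[0,0,-0.04,0,0,0,0]]' >/dev/null; python3 s.py; python3 -m pendant '[[0.029,0.03,0,0,0,0,0],[0,0.045,0,0,0,0,0],[0,0.045,0,0,0,0,0],[0,0.045,0,0,0,0,0],[0,0.045,0,0,0,0,0],[0,0,0,0,0,0,0],[0,0,0,0,0,0,0]]' >/dev/null
python3 - <<'E'
from s import *
d=arm.get_image("top");e=arm.get_image("side")
def mk(im,dd):
    im=im.copy()
    for P,c in((p+25*M[:,2],(255,0,255)),(p,(0,255,0))):
        q=proj(dd,W(P))[0]; print(q); cv2.drawMarker(im,(int(q[0]*4)+2,int(q[1]*4)+2),c,0,12,1)
    return im
A=mk(cv2.resize(d["image"][:,:,::-1],None,fx=4,fy=4,interpolation=2),d)[135*4:210*4,200*4:300*4]
Bm=mk(cv2.resize(e["image"][:,:,::-1],None,fx=4,fy=4,interpolation=2),e)[100*4:210*4,215*4:315*4]
Bm=Bm[:600]; h=max(A.shape[0],Bm.shape[0]); A=cv2.copyMakeBorder(A,0,h-A.shape[0],0,0,0)
cv2.imwrite("pics/v3.png",np.hstack([A,Bm]))
E
```

```text
t9.35 case TCP [-2.917e+02  2.000e-01  3.011e+02] tip [-2.917e+02  2.000e-01  2.761e+02] toolz [-0.001  0.001 -1.   ] tooly [ 1.    -0.001 -0.001] Fcase [-0.5  0.8  0.5] Ftool [ 0.8 -0.5 -0.5] w 0.3
t10.05 case TCP [-81.5  29.2 299.1] tip [-81.5  29.3 274.1] toolz [-0.     0.001 -1.   ] tooly [ 1.    -0.003 -0.   ] Fcase [ 0.2 -0.6  0.5] Ftool [-0.6  0.2 -0.5] w -0.1
[242.61302397 167.67368106]
[242.3568738  166.05459913]
[281.23458805 141.79583647]
[281.91072316 134.22585673]
```

View pics/v3.png

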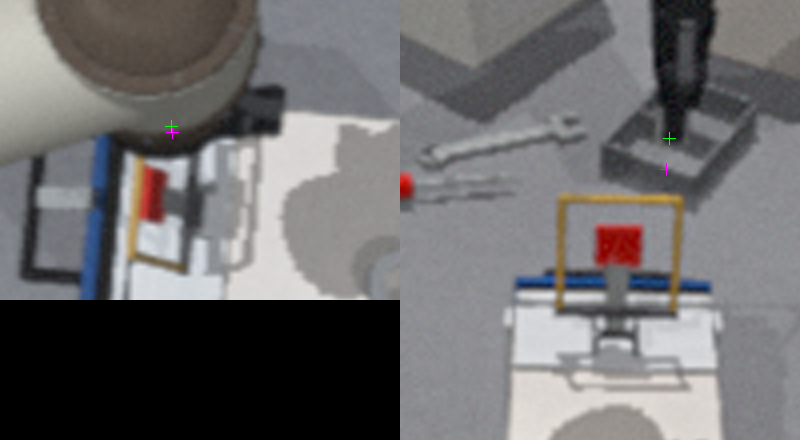

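The side half shows the fingertip ending near the TCP marker (670,138), above the predicted tip at (666,168). That means the closed fingers look shorter than I assumed, so I'll feel the case top to find where the tip really is.

```bash
python3 -m pendant '[[0,0.04,0,0,0,0,0],[0,0.045,0,0,0,0,0],[0,0.02,0.02,0,0,0,0],[0,0,0.04,0,0,0,0],[0,0,0.04,0,0,0,0],[0,0,0.03,0,0,0,0],[0,0,0.005,0,0,0,0],[0,0,0,0,0,0,0]]' >/dev/null; python3 s.py; python3 -m pendant '[[0,0,0.004,0,0,0,0],[0,0,0.004,0,0,0,0],[0,0,0.004,0,0,0,0]]' >/dev/null; python3 s.py;  python3 -m pendant '[[0,0,0.003,0,0,0,0],[0,0,0.002,0,0,0,0]]' >/dev/null; python3 s.py
```

```text
t10.95 case TCP [ 20.8  29.8 162.9] tip [ 20.8  29.8 137.9] toolz [ 0.001 -0.001 -1.   ] tooly [1.    0.002 0.001] Fcase [-0.9  0.3  1.2] Ftool [ 0.3 -0.9 -1.2] w -0.0
t11.25 case TCP [ 21.3  30.3 152.3] tip [ 21.3  30.4 127.3] toolz [-0.001  0.003 -1.   ] tooly [ 1.     0.001 -0.001] Fcase [ 0.2 -0.   0.3] Ftool [-0.   0.2 -0.3] w -0.3
t11.45 case TCP [ 21.6  29.7 146.2] tip [ 21.6  29.7 121.2] toolz [-0.  0. -1.] tooly [ 1.  0. -0.] Fcase [ 0.6 -0.   0.2] Ftool [-0.   0.6 -0.2] w -0.2
```

```bash
python3 -m pendant '[[0,0,0.001,0,0,0,0],[0,0,0.001,0,0,0,0]]' >/dev/null; python3 s.py; python3 -m pendant '[[0,0,0.001,0,0,0,0],[0,0,0,0,0,0,0]]' >/dev/null; python3 s.py
```

```text
t11.65 case TCP [ 21.7  29.7 144.2] tip [ 21.7  29.7 119.2] toolz [ 0.  0. -1.] tooly [1. 0. 0.] Fcase [-0.2  0.1 -0.1] Ftool [ 0.1 -0.2  0.1] w 0.1
t11.85 case TCP [ 21.6  29.6 143.1] tip [ 21.6  29.6 118.1] toolz [ 0. -0. -1.] tooly [1. 0. 0.] Fcase [-0.2 -0.6 -0.9] Ftool [-0.6 -0.2  0.9] w 0.2
```

```bash
python3 -m pendant '[[0,0,0.002,0,0,0,0],[0,0,0,0,0,0,0]]' >/dev/null; python3 s.py
```

```text
t12.05 case TCP [ 21.6  29.5 140.9] tip [ 21.6  29.5 115.9] toolz [ 0.    -0.001 -1.   ] tooly [1. 0. 0.] Fcase [-0.3 -0.2  0.3] Ftool [-0.2 -0.3 -0.3] w -0.2
```

```bash
python3 -m pendant '[[0,0,0.002,0,0,0,0],[0,0,0.002,0,0,0,0]]' >/dev/null; python3 s.py; python3 -m pendant '[[0,0,0.002,0,0,0,0]]' >/dev/null; python3 s.py;python3 -m pendant '[[0,0,0.002,0,0,0,0]]' >/dev/null; python3 s.py
```

```text
t12.25 case TCP [ 21.6  29.7 137.1] tip [ 21.6  29.7 112.1] toolz [-0.  0. -1.] tooly [ 1.     0.001 -0.   ] Fcase [0.4 0.2 0. ] Ftool [ 0.2  0.4 -0. ] w -0.0
t12.35 case TCP [ 21.6  29.6 135. ] tip [ 21.6  29.6 110. ] toolz [-0. -0. -1.] tooly [ 1.  0. -0.] Fcase [-0.4 -0.7  0.7] Ftool [-0.7 -0.4 -0.7] w 0.3
t12.45 case TCP [ 21.6  29.6 133. ] tip [ 21.6  29.6 108. ] toolz [-0. -0. -1.] tooly [ 1.  0. -0.] Fcase [ 0.1 -0.5  0.4] Ftool [-0.5  0.1 -0.4] w -0.1
```

```bash
python3 -m pendant '[[0,0,0.002,0,0,0,0]]' >/dev/null; python3 s.py; python3 -m pendant '[[0,0,0.002,0,0,0,0]]' >/dev/null; python3 s.py;python3 -m pendant '[[0,0,0.002,0,0,0,0]]' >/dev/null; python3 s.py
```

```text
t12.55 case TCP [ 21.6  29.6 131. ] tip [ 21.6  29.6 106. ] toolz [ 0. -0. -1.] tooly [1.    0.001 0.   ] Fcase [-0.1  0.3  0.4] Ftool [ 0.3 -0.1 -0.4] w -0.1
t12.65 case TCP [ 21.6  29.7 129. ] tip [ 21.6  29.7 104. ] toolz [ 0. -0. -1.] tooly [1.    0.001 0.   ] Fcase [-0.3 -0.6  0.4] Ftool [-0.6 -0.3 -0.4] w 0.1
t12.75 case TCP [ 21.6  29.7 127. ] tip [ 21.6  29.7 102. ] toolz [ 0.  0. -1.] tooly [1.    0.001 0.   ] Fcase [-0.6 -0.2  0.5] Ftool [-0.2 -0.6 -0.5] w -0.2
```

```bash
python3 -m pendant '[[0,0,0.0015,0,0,0,0]]' >/dev/null; python3 s.py; python3 -m pendant '[[0,0,0.0015,0,0,0,0]]' >/dev/null; python3 s.py;python3 -m pendant '[[0,0,0.0015,0,0,0,0]]' >/dev/null; python3 s.py
```

```text
t12.85 case TCP [ 21.6  29.6 125.5] tip [ 21.6  29.6 100.5] toolz [ 0. -0. -1.] tooly [1. 0. 0.] Fcase [ 0.2 -0.6  0. ] Ftool [-0.6  0.2 -0. ] w 0.1
t12.95 case TCP [ 21.6  29.7 124.1] tip [21.6 29.7 99.1] toolz [ 0. -0. -1.] tooly [1.    0.001 0.   ] Fcase [-0.1  1.   0.3] Ftool [ 1.  -0.1 -0.3] w -0.1
t13.05 case TCP [ 21.6  29.7 122.6] tip [21.6 29.7 97.6] toolz [ 0.  0. -1.] tooly [1. 0. 0.] Fcase [-0.3 -1.1 -0.3] Ftool [-1.1 -0.3  0.3] w 0.2
```

```bash
python3 -m pendant '[[0,0,0.0015,0,0,0,0]]' >/dev/null; python3 s.py; python3 -m pendant '[[0,0,0.0015,0,0,0,0]]' >/dev/null; python3 s.py
```

```text
t13.15 case TCP [ 21.6  29.7 121.1] tip [21.6 29.7 96.1] toolz [-0.  0. -1.] tooly [ 1.     0.001 -0.   ] Fcase [-0.7 -0.5  1.1] Ftool [-0.5 -0.7 -1.1] w -0.1
t13.25 case TCP [ 21.6  29.7 120.2] tip [21.7 29.7 95.2] toolz [ 0.  0. -1.] tooly [1.    0.001 0.   ] Fcase [-1.5 -3.4  8.3] Ftool [-3.4 -1.5 -8.3] w 0.3
```

The tip touches the case top (z 120) at TCP z 120, so the real fingertip is at the TCP. The force on the cover was therefore applied at the keeper ledge, about 1.2 N m, which matches 12 N at the handle and is within limits. Next is the bail.

```bash
python3 -m pendant '[[0,0,-0.01,0,0,0,0],[0,0,-0.045,0,0,0,0],[0,0,-0.045,0,0,0,0],[0,0,-0.035,0,0,0,0],[0,-0.043,0,0,0,0,0],[0,-0.043,0,0,0,0,0],[0,0,0.03,0,0,0,0],[0,0,0.003,0,0,0,0],[0,0,0,0,0,0,0]]' >/dev/null; python3 s.py
```

```text
t14.15 case TCP [-63.9  29.3 221.4] tip [-63.9  29.2 196.4] toolz [ 0.001 -0.002 -1.   ] tooly [1.    0.    0.001] Fcase [-0.5  0.2  0.2] Ftool [ 0.2 -0.5 -0.2] w 0.0
```

```bash
python3 -m pendant '[[0,-0.004,0,0,0,0,0],[0,-0.004,0,0,0,0,0],[0,-0.004,0,0,0,0,0]]' >/dev/null; python3 s.py; python3 -m pendant '[[0,-0.004,0,0,0,0,0],[0,-0.004,0,0,0,0,0]]' >/dev/null; python3 s.py; python3 -m pendant '[[0,-0.004,0,0,0,0,0],[0,-0.004,0,0,0,0,0]]' >/dev/null; python3 s.py
```

```text
t14.45 case TCP [-76.3  30.1 222.7] tip [-76.3  30.1 197.7] toolz [-0.001  0.002 -1.   ] tooly [ 1.    -0.    -0.001] Fcase [ 0.1 -0.1  1.1] Ftool [-0.1  0.1 -1.1] w -0.4
t14.65 case TCP [-84.6  29.7 222. ] tip [-84.6  29.7 197. ] toolz [-0.  0. -1.] tooly [ 1.  0. -0.] Fcase [-0.4 -0.1 -0.9] Ftool [-0.1 -0.4  0.9] w -0.3
t14.85 case TCP [-92.8  29.6 221.7] tip [-92.8  29.6 196.7] toolz [ 0. -0. -1.] tooly [1.    0.001 0.   ] Fcase [0.3 0.7 0. ] Ftool [ 0.7  0.3 -0. ] w -0.1
```

```bash
cat > g.py <<'E'
from s import *
e=arm.get_image("side"); h=cv2.cvtColor(e["image"],cv2.COLOR_RGB2HSV)
m=(h[...,0]>14)&(h[...,0]<30)&(h[...,1]>110)&(h[...,2]>90); m[:120]=0;m[215:]=0;m[:,:235]=0;m[:,310:]=0
ys,xs=np.where(m); r=np.bincount(ys,minlength=384); print("gold rows",{i:int(r[i]) for i in np.where(r>3)[0]},"cols",xs.min(),xs.max())
rd=(h[...,1]>150)&(h[...,2]>90)&((h[...,0]<8)|(h[...,0]>172)); rd[:120]=0;rd[240:]=0;rd[:,:245]=0;rd[:,300:]=0
ys,xs=np.where(rd);print("red rows",ys.min(),ys.max(),"cols",xs.min(),xs.max())
E
python3 g.py; python3 -m pendant '[[0,-0.004,0,0,0,0,0],[0,-0.004,0,0,0,0,0]]' >/dev/null; python3 g.py;  python3 - <<'E'
from s import *
e=arm.get_image("side")
for t in(1.3,1.2,1.1,1.0,.5,0,-.17,-.25): print(t,proj(e,W((-68-85*np.cos(t),0,154.5+85*np.sin(t)))).round(1))
E
```

```text
t14.85 case TCP [-92.8  29.6 221.7] tip [-92.8  29.6 196.7] toolz [ 0. -0. -1.] tooly [1.    0.001 0.   ] Fcase [0.3 0.7 0. ] Ftool [ 0.7  0.3 -0. ] w -0.1
gold rows {np.int64(148): 16, np.int64(149): 17, np.int64(172): 5} cols 254 284
red rows 157 165 cols 264 274
t15.10 case TCP [-100.7   29.6  221.7] tip [-100.7   29.6  196.7] toolz [ 0. -0. -1.] tooly [1. 0. 0.] Fcase [-0.4 -0.3 -0.2] Ftool [-0.3 -0.4  0.2] w -0.3
gold rows {np.int64(148): 22, np.int64(172): 5} cols 254 284
red rows 157 165 cols 264 274
t15.15 case TCP [-101.2   29.7  221.7] tip [-101.2   29.7  196.7] toolz [-0.  0. -1.] tooly [ 1.     0.001 -0.   ] Fcase [ 0.   0.4 -0.5] Ftool [0.4 0.  0.5] w -0.2
1.3 [[269.5 150.3]]
1.2 [[269.5 149.2]]
1.1 [[269.4 148.4]]
1.0 [[269.2 147.9]]
0.5 [[268.6 149.9]]
0 [[267.9 158.2]]
-0.17 [[267.7 162. ]]
-0.25 [[267.6 164. ]]
```

```bash
python3 -m pendant '[[0,-0.004,0,0,0,0,0],[0,-0.004,0,0,0,0,0]]' >/dev/null; python3 g.py; python3 -m pendant '[[0,-0.004,0,0,0,0,0],[0,-0.004,0,0,0,0,0],[0,0,0,0,0,0,0],[0,0,0,0,0,0,0]]' >/dev/null; python3 g.py
```

```text
t15.40 case TCP [-108.5   29.6  221.7] tip [-108.5   29.6  196.7] toolz [-0.  0. -1.] tooly [ 1.  0. -0.] Fcase [0.  0.4 0.3] Ftool [ 0.4  0.  -0.3] w 0.1
gold rows {np.int64(148): 22, np.int64(172): 4} cols 254 284
red rows 157 165 cols 264 274
t15.85 case TCP [-116.5   29.6  221.7] tip [-116.5   29.6  196.7] toolz [ 0. -0. -1.] tooly [1.    0.001 0.   ] Fcase [-1.1  0.3  0.3] Ftool [ 0.3 -1.1 -0.3] w -0.2
gold rows {np.int64(156): 8, np.int64(157): 16, np.int64(158): 4, np.int64(168): 5, np.int64(169): 4, np.int64(171): 4, np.int64(172): 5} cols 254 283
red rows 157 165 cols 264 274
```

```bash
python3 -m pendant '[[0,0,-0.02,0,0,0,0],[0,0,-0.03,0,0,0,0],[0,0,0,0,0,0,0]]' >/dev/null; python3 g.py; python3 - <<'E'
from h import *
d=arm.get_image("top");e=arm.get_image("side")
A=cv2.resize(d["image"][140:230,190:290,::-1],None,fx=4,fy=4,interpolation=2)
B=cv2.resize(e["image"][120:210,220:315,::-1],None,fx=4,fy=4,interpolation=2)
cv2.imwrite("pics/v4.png",np.hstack([A,B]))
E
```

```text
t16.20 case TCP [-116.6   31.8  276.6] tip [-116.6   32.   251.6] toolz [-0.002  0.009 -1.   ] tooly [ 1.     0.001 -0.002] Fcase [ 0.2 -0.2 -0.1] Ftool [-0.2  0.2  0.1] w -0.0
gold rows {np.int64(164): 8, np.int64(165): 8, np.int64(167): 4, np.int64(168): 4, np.int64(169): 4, np.int64(170): 4, np.int64(171): 4, np.int64(172): 5, np.int64(175): 4} cols 254 283
red rows 157 165 cols 264 274
```

View pics/v4.png

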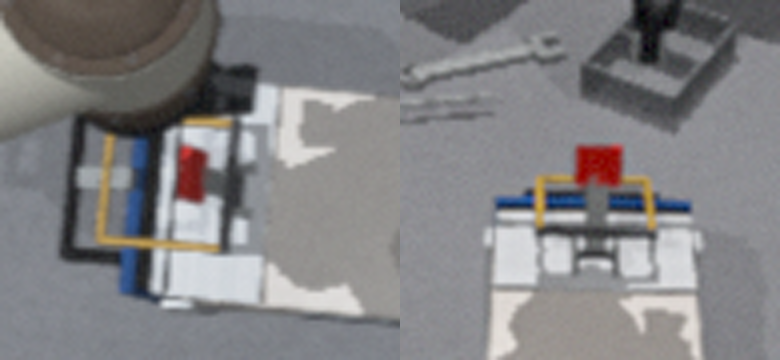

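The bail now lies over the keeper, with its crossbar at (103,185) in the top half and at side row 178. Its tilt fits hooked; I'll press it lightly beside the keeper to confirm.

```bash
python3 - <<'E'
from s import *
d=arm.get_image("top")
for c in((103,190),(112,135),(98,238)):
    for z in(134,148): print(z,tocase(onz(d,(190+c[0]/4-.4,140+c[1]/4-.4),z)).round(1))
E
python3 -m pendant '[[-0.003,-0.038,0,0,0,0,0],[0,0,0.04,0,0,0,0],[0,0,0.04,0,0,0,0],[0,0,0.03,0,0,0,0],[0,0,0.007,0,0,0,0],[0,0,0,0,0,0,0]]' >/dev/null; python3 s.py;python3 -m pendant '[[0,0,0.003,0,0,0,0],[0,0,0.003,0,0,0,0],[0,0,0,0,0,0,0]]' >/dev/null; python3 s.py
```

```text
t16.35 case TCP [-116.2   29.2  271.3] tip [-116.3   29.2  246.3] toolz [-0.    -0.001 -1.   ] tooly [ 1.  0. -0.] Fcase [ 0.3  0.3 -1. ] Ftool [0.3 0.3 1. ] w 0.1
134 [-153.4   -8.6  134. ]
148 [-152.    -9.9  148. ]
134 [-151.2   28.3  134. ]
148 [-149.9   26.5  148. ]
134 [-153.4  -40.5  134. ]
148 [-152.   -41.4  148. ]
t17.00 case TCP [-153.9   26.   153.2] tip [-153.9   26.   128.2] toolz [ 0.002 -0.003 -1.   ] tooly [1.    0.001 0.002] Fcase [-0.3  0.3  0.2] Ftool [ 0.3 -0.3 -0.2] w 0.0
t17.30 case TCP [-154.5   26.9  149.6] tip [-154.5   27.   124.6] toolz [-0.001  0.001 -1.   ] tooly [ 1.     0.    -0.001] Fcase [-0.1  0.2 -0. ] Ftool [ 0.2 -0.1  0. ] w -0.4
```

```bash
python3 -m pendant '[[0,0,0.003,0,0,0,0],[0,0,0.003,0,0,0,0]]' >/dev/null; python3 s.py;python3 -m pendant '[[0,0,0.002,0,0,0,0]]' >/dev/null; python3 s.py;python3 -m pendant '[[0,0,0.0015,0,0,0,0]]' >/dev/null; python3 s.py; python3 -m pendant '[[0,0,0.0015,0,0,0,0]]' >/dev/null; python3 s.py
```

```text
t17.50 case TCP [-154.5   26.8  143.1] tip [-154.5   26.8  118.1] toolz [-0.001  0.001 -1.   ] tooly [ 1.     0.    -0.001] Fcase [-0.5  0.5 -0.1] Ftool [ 0.5 -0.5  0.1] w 0.0
t17.60 case TCP [-154.3   26.5  140.5] tip [-154.3   26.5  115.5] toolz [ 0. -0. -1.] tooly [1. 0. 0.] Fcase [ 0.5  1.  -0.3] Ftool [1.  0.5 0.3] w 0.1
t17.70 case TCP [-154.3   26.5  138.9] tip [-154.3   26.5  113.9] toolz [ 0. -0. -1.] tooly [1. 0. 0.] Fcase [ 0.8  0.6 -1. ] Ftool [0.6 0.8 1. ] w 0.3
t17.80 case TCP [-154.3   26.6  137.5] tip [-154.3   26.6  112.5] toolz [ 0. -0. -1.] tooly [1. 0. 0.] Fcase [-0.3  0.4  0.5] Ftool [ 0.4 -0.3 -0.5] w 0.4
```

```bash
python3 -m pendant '[[0,0,0.001,0,0,0,0]]' >/dev/null; python3 s.py;python3 -m pendant '[[0,0,0.001,0,0,0,0]]' >/dev/null; python3 s.py;python3 -m pendant '[[0,0,0.001,0,0,0,0]]' >/dev/null; python3 s.py
```

```text
t17.90 case TCP [-154.4   26.5  136.5] tip [-154.4   26.5  111.5] toolz [ 0. -0. -1.] tooly [1. 0. 0.] Fcase [1.7 0.4 0.1] Ftool [ 0.4  1.7 -0.1] w -0.0
t18.00 case TCP [-154.4   26.6  135.6] tip [-154.4   26.6  110.6] toolz [ 0. -0. -1.] tooly [1. 0. 0.] Fcase [-0.8 -0.4 -0.6] Ftool [-0.4 -0.8  0.6] w 0.3
t18.10 case TCP [-154.4   26.7  135.2] tip [-154.4   26.7  110.2] toolz [ 0.  0. -1.] tooly [1.    0.001 0.   ] Fcase [ 0.5 -2.8  5. ] Ftool [-2.8  0.5 -5. ] w -0.2
```

The bar rests on the ledge (top at about 135.5), outside the lip, so it is hooked. Now I go up and over to the lever's outer face.

```bash
python3 -m pendant '[[0,0,-0.01,0,0,0,0],[0,0,-0.045,0,0,0,0],[-0.027,0.024,0,0,0,0,0],[0,0,0,0,0,0,0],[0,0,0,0,0,0,0]]' >/dev/null; python3 g.py; python3 -m pendant '[[0,0.005,0,0,0,0,0],[0,0.005,0,0,0,0,0],[0,0.005,0,0,0,0,0],[0,0.004,0,0,0,0,0]]' >/dev/null; python3 s.py;python3 -m pendant '[[0,0.005,0,0,0,0,0],[0,0.005,0,0,0,0,0]]' >/dev/null; python3 s.py;python3 -m pendant '[[0,0.005,-0.002,0,0,0,0],[0,0.005,-0.002,0,0,0,0]]' >/dev/null; python3 g.py
```

```text
t18.60 case TCP [-130.    -0.6  190.6] tip [-130.1   -0.6  165.6] toolz [-0.001  0.001 -1.   ] tooly [ 1.     0.    -0.001] Fcase [ 0.3 -0.2  0.4] Ftool [-0.2  0.3 -0.4] w -0.1
gold rows {np.int64(164): 8, np.int64(165): 8, np.int64(167): 4, np.int64(168): 4, np.int64(171): 4, np.int64(172): 5, np.int64(173): 4} cols 254 283
red rows 156 165 cols 264 274
t19.05 case TCP [-1.117e+02  1.000e-01  1.898e+02] tip [-1.118e+02  1.000e-01  1.648e+02] toolz [-0.001  0.001 -1.   ] tooly [ 1.     0.    -0.001] Fcase [-5.  -0.4  3.1] Ftool [-0.4 -5.  -3.1] w -0.2
t19.25 case TCP [-101.7    0.4  190.5] tip [-101.7    0.5  165.5] toolz [-0.001  0.002 -1.   ] tooly [ 1.     0.001 -0.001] Fcase [-3.7  0.2  2.7] Ftool [ 0.2 -3.7 -2.7] w -0.2
t19.45 case TCP [-90.8  -0.5 193.3] tip [-90.8  -0.5 168.3] toolz [ 0.    -0.001 -1.   ] tooly [1. 0. 0.] Fcase [-2.2  1.  -1.1] Ftool [ 1.  -2.2  1.1] w 0.4
gold rows {np.int64(165): 9, np.int64(166): 16, np.int64(167): 4, np.int64(168): 4, np.int64(169): 4, np.int64(171): 4, np.int64(172): 5} cols 254 283
red rows 160 168 cols 264 274
```

```bash
python3 -m pendant '[[0,0.005,-0.002,0,0,0,0],[0,0.005,-0.002,0,0,0,0],[0,0.005,-0.001,0,0,0,0],[0,0.004,0,0,0,0,0]]' >/dev/null; python3 s.py; python3 -m pendant '[[0,0.005,0.001,0,0,0,0],[0,0.005,0.001,0,0,0,0]]' >/dev/null; python3 s.py; python3 -m pendant '[[0,0.005,0.002,0,0,0,0],[0,0.004,0.002,0,0,0,0]]' >/dev/null; python3 g.py
```

```text
t19.90 case TCP [-71.9  -0.7 198.6] tip [-71.9  -0.8 173.6] toolz [ 0.    -0.001 -1.   ] tooly [1. 0. 0.] Fcase [-2.7 -0.9 -1. ] Ftool [-0.9 -2.7  1. ] w -0.5
t20.10 case TCP [-62.2  -0.6 197.2] tip [-62.3  -0.6 172.2] toolz [-0. -0. -1.] tooly [ 1.     0.001 -0.   ] Fcase [-4.6 -3.1  2.8] Ftool [-3.1 -4.6 -2.8] w 0.1
t20.30 case TCP [-53.2   0.  194.1] tip [-53.2   0.  169.1] toolz [-0.     0.002 -1.   ] tooly [ 1.     0.001 -0.   ] Fcase [-3.8 -3.6  6.1] Ftool [-3.6 -3.8 -6.1] w -0.2
gold rows {np.int64(166): 5, np.int64(167): 20, np.int64(168): 12, np.int64(169): 6, np.int64(170): 4, np.int64(172): 4, np.int64(176): 4} cols 253 283
red rows 171 175 cols 264 275
```

```bash
python3 -m pendant '[[0,0.004,0.002,0,0,0,0],[0,0.004,0.003,0,0,0,0]]' >/dev/null; python3 s.py; python3 -m pendant '[[0,0.004,0.003,0,0,0,0],[0,0.004,0.003,0,0,0,0]]' >/dev/null; python3 s.py; python3 -m pendant '[[0,0.003,0.003,0,0,0,0],[0,0.003,0.003,0,0,0,0]]' >/dev/null; python3 s.py
```

```text
t20.55 case TCP [-45.2   0.7 190. ] tip [-45.2   0.8 165. ] toolz [-0.     0.004 -1.   ] tooly [ 1.     0.002 -0.   ] Fcase [-5.3 -2.7  8.6] Ftool [-2.6 -5.3 -8.6] w -0.2
t20.75 case TCP [-37.    1.  184.6] tip [-37.    1.1 159.6] toolz [ 0.     0.005 -1.   ] tooly [1.    0.002 0.   ] Fcase [-2.8 -2.  10.5] Ftool [ -1.9  -2.8 -10.5] w 0.2
t20.95 case TCP [-30.5   1.2 178.8] tip [-30.4   1.3 153.8] toolz [ 0.001  0.005 -1.   ] tooly [1.    0.002 0.001] Fcase [-0.2 -2.4 10.2] Ftool [ -2.3  -0.2 -10.2] w 0.1
```

```bash
python3 -m pendant '[[0,0.003,0.003,0,0,0,0],[0,0.003,0.003,0,0,0,0]]' >/dev/null; python3 s.py; python3 -m pendant '[[0,0.003,0.003,0,0,0,0],[0,0.002,0.003,0,0,0,0]]' >/dev/null; python3 g.py
```

```text
t21.15 case TCP [-24.4   1.2 172.4] tip [-24.4   1.3 147.4] toolz [ 0.001  0.005 -1.   ] tooly [1.    0.001 0.001] Fcase [-1.  -0.6  7.5] Ftool [-0.6 -1.  -7.5] w 0.1
t21.35 case TCP [-19.7   1.1 165.6] tip [-19.7   1.2 140.6] toolz [ 0.     0.004 -1.   ] tooly [1.    0.001 0.   ] Fcase [-1.7 -0.6  4.7] Ftool [-0.6 -1.7 -4.7] w 0.0
gold rows {np.int64(168): 17, np.int64(169): 10, np.int64(170): 6, np.int64(171): 4, np.int64(172): 4} cols 253 283
red rows 189 194 cols 264 274
```

```bash
python3 -m pendant '[[0,0.002,0.003,0,0,0,0],[0,0.002,0.003,0,0,0,0]]' >/dev/null; python3 s.py; python3 -m pendant '[[0,0.002,0.003,0,0,0,0],[0,0.002,0.003,0,0,0,0]]' >/dev/null; python3 s.py; python3 -m pendant '[[0,0.001,0.003,0,0,0,0],[0,0.001,0.002,0,0,0,0]]' >/dev/null; python3 s.py
```

```text
t21.60 case TCP [-16.3   0.9 158.6] tip [-16.3   1.  133.6] toolz [-0.     0.004 -1.   ] tooly [ 1.     0.001 -0.   ] Fcase [-2.4  1.1  3.1] Ftool [ 1.1 -2.4 -3.1] w -0.3
t21.80 case TCP [-12.1  -0.6 151.2] tip [-12.1  -0.6 126.2] toolz [ 0.    -0.001 -1.   ] tooly [1. 0. 0.] Fcase [-1.   0.8  2. ] Ftool [ 0.8 -1.  -2. ] w -0.2
t22.00 case TCP [ -9.8  -1.4 145.6] tip [ -9.8  -1.5 120.6] toolz [ 0.001 -0.003 -1.   ] tooly [1.    0.    0.001] Fcase [ 0.5  0.4 -0.5] Ftool [0.4 0.5 0.5] w 0.0
```

```bash
python3 -m pendant '[[0,0.001,0.002,0,0,0,0],[0,0,0,0,0,0,0]]' >/dev/null; python3 g.py
```

```text
t22.20 case TCP [ -9.5  -1.3 145.1] tip [ -9.5  -1.3 120.1] toolz [-0.    -0.002 -1.   ] tooly [ 1.     0.001 -0.   ] Fcase [-3.6 -3.4  5.9] Ftool [-3.4 -3.6 -5.9] w 0.2
gold rows {np.int64(167): 4, np.int64(168): 14, np.int64(169): 9, np.int64(170): 6, np.int64(171): 4} cols 253 283
red rows 196 203 cols 264 274
```

```bash
python3 -m pendant '[[0,0,0.0007,0,0,0,0],[0,0,0,0,0,0,0]]' >/dev/null; python3 s.py; python3 -m pendant '[[0,0,0.0005,0,0,0,0],[0,0,0,0,0,0,0]]' >/dev/null; python3 s.py
```

```text
t22.45 case TCP [ -9.6  -1.2 145.1] tip [ -9.6  -1.3 120.1] toolz [ 0.    -0.002 -1.   ] tooly [1.    0.001 0.   ] Fcase [-3.7 -4.   9.5] Ftool [-4.  -3.7 -9.5] w 0.0
t22.65 case TCP [ -9.5  -1.2 145.1] tip [ -9.5  -1.3 120.1] toolz [ 0.    -0.001 -1.   ] tooly [1.    0.001 0.   ] Fcase [-3.1 -5.3 11.5] Ftool [ -5.3  -3.1 -11.5] w 0.1
```

On its stop (no further movement, 11.5 N). Retreat and look.

```bash
python3 -m pendant '[[0,0,-0.01,0,0,0,0],[0,0,-0.045,0,0,0,0],[0,0,-0.045,0,0,0,0],[0,0,-0.045,0,0,0,0],[-0.045,0,-0.01,0,0,0,0],[-0.045,0,0,0,0,0,0],[-0.045,0,0,0,0,0,0],[-0.045,0,0,0,0,0,0],[0,0,0,0,0,0,0],[0,0,0,0,0,0,0],[0,0,0,0,0,0,0],[0,0,0,0,0,0,0]]' >/dev/null; python3 g.py; python3 - <<'E'
from h import *
d=arm.get_image("top");e=arm.get_image("side")
A=cv2.resize(d["image"][140:230,190:290,::-1],None,fx=4,fy=4,interpolation=2)
B=cv2.resize(e["image"][130:220,220:315,::-1],None,fx=4,fy=4,interpolation=2)
cv2.imwrite("pics/v5.png",np.hstack([A,B]))
E
```

```text
t23.85 case TCP [  -9.4 -179.6  298.2] tip [  -9.3 -179.6  273.2] toolz [ 0.001 -0.001 -1.   ] tooly [ 1.    -0.     0.001] Fcase [-0.4 -0.2  1.1] Ftool [-0.2 -0.4 -1.1] w -0.0
gold rows {np.int64(168): 25, np.int64(169): 16, np.int64(170): 6, np.int64(171): 4} cols 253 283
red rows 195 203 cols 264 274
```

View pics/v5.png

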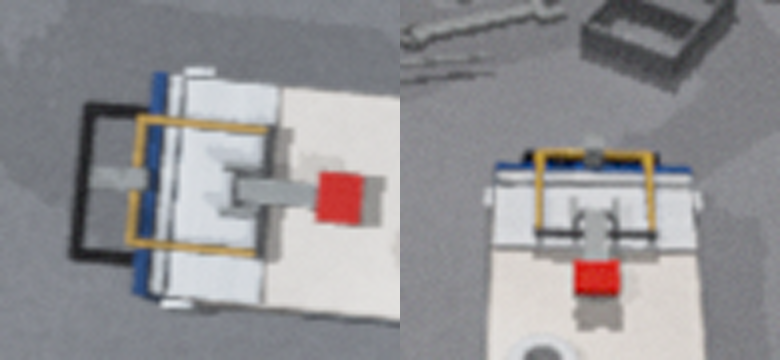

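The lever lies flat with its red end at (340,197). The crossbar passes under the keeper lip at (140,178), the cover is upright and tight, and the arm is clear.

```bash
python3 -c "
from bench import arm
print(arm.job_done())"
```

```text
the job is handed in; nothing more can be done
None
```

The cover is shut on its seal, the bail is hooked under the keeper lip, and the lever is home and stayed latched after I let go; I handed the job in at about 24 s. One deviation: the closing push was at the keeper ledge instead of the handle, because the fingertips turned out about 25 mm shorter than stated, peaking near 10 N (about 12 N at the handle).

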